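# Clear the praline tin, fit its double lid, and lift the outer lid off alone

## Robot

A 6-joint arm with a two-finger parallel gripper is mounted at the origin on the work surface. World frame = base frame: x ahead of the robot, y to its left, z up, the work surface at z = 0. Lengths are in mm, angles in rad, forces in N, time in s.
With the tool pointing down it reaches from about 350 to 775 mm from the base axis. Payload 7.3 kg.
Tool frame: the origin (TCP) lies at the very end of the fingers, on their centre line; the grasp point (between the pads) lies 19 mm behind it (bot.grip_point_offset is the distance from the TCP to the grasp point, in mm); z points along the fingers, y is the line along which they close (so a half turn about z gives the same grasp; the last joint's range is limited). The gripper opens to 92 mm and grips with 3 to 60 N. Pads are 19 mm wide; open, the fingers measure 130 mm over their backs; the gripper's body (75 mm by 190 mm) begins 47 mm behind the grasp point.
Start: joints at [1.167, 0.342, 1.524, -0, 1.275, -0.146], TCP at [133.835, 507.674, 226.741] pointing down, gripper open.
Joint ranges: [-2.53, 2.53], [-0.77, 2.02], [0.04, 2.7], [-1, 4.14], [0.28, 2.66], [-3.11, 3.11]. Speed limits (rad/s): [2.57, 2.57, 3.14, 3.14, 3.14, 3.14].

## Interface

Orientations are given as [roll, pitch, yaw] about the fixed x, y, z axes, in that order (R = Rz(yaw) Ry(pitch) Rx(roll)).
In Python, from plant import bot gives the robot as it stands. The module is installed in compiled form; this text tells all that it offers.
- The arm moves only by the shell command python3 -m jog 'ROWS' [OPENING]. ROWS is JSON, a list of rows, each a list of 6 numbers: the shift along the tool's x, y, z in mm, then the turn, a rotation vector about the tool's x, y, z in rad. In form: [[dx, dy, dz, rx, ry, rz], ...]. A call has 1 to 12 rows; each row shifts and turns the commanded pose from where the row before left it, along the tool's axes as they then stand; what a row does not reach is not made up. A row lasts 1/10 s, in which the tool goes at most 50 mm and 8.59 degrees, less where a joint would pass 70% of its speed; a pose out of reach is approached as far as the arm can. A call with a gripper value outside its range is refused whole. OPENING is the opening in per cent of the stroke, from 0 (shut) to 100 (fully open), set as the call begins (- or left out, the last holds). The fingers move at their own pace and stop on an object; the grip force is fixed at half the most. Time passes only in rows, so rows that do not move let the fingers close. It gives the time, the measured TCP pose, the force, the opening and the grip force at its end, in the units of the state.
- bot.get_obs(): the state, without advancing time (a new reading comes with each control period).
- bot.capture(name): name is "scene" or "side" or "wrist"; returns the picture (420x560x3 uint8, red, green, blue); there is no depth.
- bot.camera_model(name): a dict with "fx", "fy", "cx", "cy" (pixels), "dist_coeffs" ([k1, k2, p1, p2, k3] as OpenCV has them; the pictures are not rectified), "position" and "orientation" of the camera in the world; the wrist camera has in their place "T_tool_cam" (4x4, takes a point from camera to tool coordinates, whose origin is the TCP and whose axes are the flange's). Camera axes: x right, y down, z forward; pixel columns grow to the right and rows downward; lengths in mm; the calibration is good to about 2 mm. A picture is of the moment at which its call begins: read the wrist's pose just before it. camera_model takes no time and is no camera call.
- bot.close_job(): hands the job in; it is judged then, once.
Trained networks look in the newest picture that a camera, given by its name, has taken for a name from the list of things; names that differ only in an ending like _2 or _b are one class to them, and where a whole thing is asked for, a point or a joint stands for the part that bears it (a point fixed in the world has none). Each returns a list of dicts, best first, with "p" (0 to 1); they miss things now and then, are a little off and sometimes report something else, mostly with a low value. They report only what shows in the picture. A call takes as long as a camera call. They do not tell look-alikes from the thing itself.
- bot.outline_of(target, camera): "mask" (420x560 bool, what is visible of it) and "pixel" ([column, row] in pixels, amid what is visible of it).
The state is a dict: "time": time; "joint_positions": joint angles; "dq": joint speeds; "tau": joint torques, N m; "tool_pos": TCP position; "tcp_rot": TCP orientation; "contact_force": force on the tool from outside, world axes, zero at the start; "moment": the same for the moment, N m; "grip_width": finger opening in mm; "finger_force": force on a finger pad.
Only numpy, scipy, OpenCV 4.12 (cv2) and the standard library are available. Lean on these libraries where they do the work, as an engineer would, in place of code of your own. Each camera call takes 0.05 s, during which the arm holds its last target. There are 200 camera calls.

## Task

Pick the two broken chocolate chunks off the white card in the praline tin and put them in the steel scrap bin. Then pick the double lid up by the white knob, with both lids still together, lower it gently onto the tin until the inner lid sits fully home, and let go. Finally take the red outer lid alone by its brass collar, lift it level and straight up until it is well clear of the white knob (at least 12 cm up), and finish holding it still above the tin, with the inner lid left seated on the tin; leave the jar, ramekin and gift box alone.

Things in the scene. Friction and masses are not known exactly. Their poses are not given: they have to be found in the camera images.
- tin: Round brass-coloured praline tin, open at the top, 180 mm outside diameter, 172 mm inside, 50 mm high; it does not slide. A hard white card 172 mm across fills it 36 mm above its underside (14 mm below the rim). Origin: centre of its underside, on the counter; z up.
- lid_inner: White inner lid, 0.25 kg, loose, under the outer lid. Plug 160 mm across (z 0-8 mm), flange 184 mm across (z 8-12), round upright knob 22 mm thick (z 12-82). Origin: centre of the plug's underside, z up. The plug enters the tin's mouth (6 mm play each side), the flange rests on the rim: seated, its origin is 42 mm above the tin's.
- lid_outer: Red outer lid, 0.22 kg, loose on the inner lid's flange, carried along by it. Plate 199 mm across, 4 mm thick, 38 mm hole for the knob; skirt 193 mm inside, 10 mm down; brass collar round the hole, 52 mm outside, top 32 mm above origin. Origin: centre of the plate's underside, z up; nested, 12 mm above the inner lid's, so the knob stands 38 mm out of the collar.
- chunk_a: Broken chunk of dark chocolate with lighter nuts on top, 34 (x) x 26 (y) x 24 (z) mm, 25 g, lying on the white card in the tin. Origin: centre of its underside; x is its long axis.
- chunk_b: A second such chunk, same size and axes, also on the card, beside the first: 64 to 95 mm from it, roughly in line with both their long axes.
- bin: Open steel scrap bin, 160 (x) x 140 (y) x 70 (z) mm outside, walls and floor 4 mm; it does not slide. Origin: centre of its underside on the counter.
- jar: Bystander: dark jar with a brass cap, 64 mm across, 110 mm high. Origin: centre of its underside.
- ramekin: Bystander: white ramekin with red truffles, 84 mm across, 70 mm high. Origin: centre of its underside.
- giftbox: Bystander: blue gift box with a gold band, 80 x 80 x 45 mm. Origin: centre of its underside.
There are look-alikes about, which are no part of the job. Of the things that look like the lid_outer, the middle-sized one is meant.

How it is judged:
By the outcome, as a careful person would: the job done as asked, in the order asked, and still so for the second after the job is handed in, while the arm keeps its last pose, push and grip.
It also fails if it takes over 72 s, if anything falls off the work surface, if the arm or the gripper's body presses on something with over 40 N, if the wrist force passes 120 N, or if a joint passes its speed limit or range.

## Working session

There is one attempt and no reset: what is moved stays moved. The work goes in short steps, Python scripts to look and compute and a shell command to move; the robot and the scene stay as the last step left them, time stands still between calls to the robot, and variables do not carry over. Pictures are saved under pics/ and viewed, at most 10 in all, crops included, and the job is handed in when it is done.

```bash
mkdir -p pics; cat > h.py <<'E'
from plant import bot
import numpy as np, cv2
from scipy.spatial.transform import Rotation as R
def T_cam(name, obs=None):
    m=bot.camera_model(name)
    if 'T_tool_cam' in m:
        o=obs or bot.get_obs(); T=np.eye(4); T[:3,:3]=R.from_euler('xyz',o['tcp_rot']).as_matrix(); T[:3,3]=o['tool_pos']
        return m,T@np.array(m['T_tool_cam'])
    T=np.eye(4); q=np.array(m['orientation'],float)
    T[:3,:3]=q if q.shape==(3,3) else (R.from_euler('xyz',q) if q.size==3 else R.from_quat(q)).as_matrix(); T[:3,3]=m['position']
    return m,T
def K(m): return np.array([[m['fx'],0,m['cx']],[0,m['fy'],m['cy']],[0,0,1.]]),np.array(m['dist_coeffs'],float)
def px2w(name,px,z,obs=None):
    m,T=T_cam(name,obs); k,d=K(m)
    u=cv2.undistortPoints(np.array(px,float).reshape(-1,1,2),k,d).reshape(-1,2)
    r=np.c_[u,np.ones(len(u))]@T[:3,:3].T
    return T[:3,3]+r*((z-T[2,3])/r[:,2:3])
def w2px(name,P,obs=None):
    m,T=T_cam(name,obs);k,d=K(m); Ti=np.linalg.inv(T)
    return cv2.projectPoints(np.array(P,float).reshape(-1,1,3),cv2.Rodrigues(Ti[:3,:3])[0],Ti[:3,3],k,d)[0].reshape(-1,2)
def save(n,im): cv2.imwrite('pics/'+n,im[...,::-1])
E
python3 - <<'E'
from h import *
o=bot.get_obs(); print(o['time'],o['tcp_rot'],o['grip_width'])
s={}
for n in('scene','side'):
    s[n]=bot.capture(n); m=bot.camera_model(n); print(n,m['position'],m['orientation'],m['fx'])
    for t in('tin','lid_inner','lid_outer','chunk_a','bin','jar','ramekin','giftbox'):
        print(t,[(np.round(d['pixel']).astype(int).tolist(),round(d['p'],2),int(d['mask'].sum())) for d in bot.outline_of(t,n)])
print(bot.camera_model('wrist')['T_tool_cam'])
save('a.png',cv2.resize(np.vstack([s['scene'],s['side']]),(800,1200))[:600]); save('b.png',cv2.resize(s['side'],(800,600)))
E
```

```text
0.0 [-3.14002378e+00 -2.20406725e-04  2.88382230e+00] 91.97532368970091
scene [1279.0404318   149.3524701   639.14772723] [-2.199907    0.00961405  1.76299585] 425.43176625049546
tin [([416, 246], 0.85, 4357)]
lid_inner [([291, 208], 0.56, 231)]
lid_outer [([294, 235], 0.96, 3739), ([381, 194], 0.83, 1317), ([201, 162], 0.8, 3776), ([341, 317], 0.45, 1676)]
chunk_a [([408, 231], 0.64, 198), ([427, 244], 0.6, 251)]
bin [([173, 209], 0.9, 4151)]
jar [([179, 286], 0.61, 1945)]
ramekin [([342, 316], 0.94, 1727)]
giftbox [([266, 309], 0.85, 2382)]
side [301.53760249 709.6804935  471.1471542 ] [-2.06813205 -0.02406629 -2.86111162] 381.43877998466746
tin [([212, 319], 0.68, 8888)]
lid_inner [([198, 172], 0.67, 957), ([278, 216], 0.6, 205)]
lid_outer [([356, 322], 0.78, 4300), ([409, 190], 0.73, 4324), ([278, 237], 0.7, 3582)]
chunk_a [([230, 294], 0.9, 444), ([191, 306], 0.61, 507)]
bin [([305, 175], 0.76, 2543)]
jar [([136, 238], 0.71, 1245), ([197, 172], 0.61, 994)]
ramekin [([137, 236], 0.55, 1246)]
giftbox [([173, 206], 0.65, 1297)]
[[ 8.59327203e-04 -9.52053067e-01 -3.05931724e-01  8.26785089e+01]
 [ 9.99998879e-01  4.43083901e-04  1.43001467e-03  4.94922683e-01]
 [-1.22589643e-03 -3.05932610e-01  9.52052380e-01 -1.58205825e+02]
 [ 0.00000000e+00  0.00000000e+00  0.00000000e+00  1.00000000e+00]]
```

View pics/a.png

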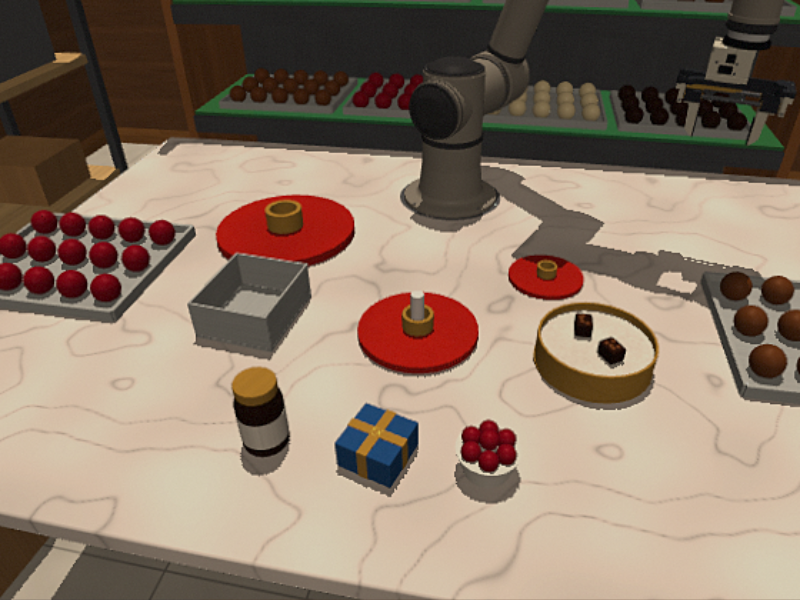

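```bash
python3 - <<'E'
from h import *
o=bot.get_obs(); print(T_cam('wrist',o)[1].round(2))
P=lambda n,p,z:print(n,p,z,px2w(n,p,z).round(0).tolist())
for n in('scene','side'):
    bot.capture(n)
    for t,zs in dict(tin=50,lid_outer=20,chunk_a=60,bin=70).items():
        for d in bot.outline_of(t,n):
            if d['p']<.4: continue
            e=cv2.fitEllipse(max(cv2.findContours(d['mask'].astype(np.uint8),0,1)[0],key=len))
            ys,xs=np.nonzero(d['mask'])
            w=px2w(n,np.c_[xs,ys],zs)
            print(n,t,np.round(d['pixel']),w.mean(0).round(0)[:2],'ext',w.min(0).round(0)[:2],w.max(0).round(0)[:2],'imgw',xs.min(),xs.max(),ys.min(),ys.max())
E
```

```text
[[ 2.5000e-01  9.2000e-01  3.0000e-01  5.4010e+01]
 [ 9.7000e-01 -2.4000e-01 -8.0000e-02  5.2923e+02]
 [ 0.0000e+00  3.1000e-01 -9.5000e-01  3.8497e+02]
 [ 0.0000e+00  0.0000e+00  0.0000e+00  1.0000e+00]]
scene tin [415. 246.] [567. 290.] ext [442. 199.] [671. 384.] imgw 373 460 212 282
scene lid_outer [200. 162.] [ 246. -307.] ext [  91. -457.] [ 377. -164.] imgw 151 247 137 186
scene lid_outer [294. 234.] [535.  19.] ext [422. -82.] [629. 114.] imgw 250 334 205 262
scene lid_outer [383. 192.] [334. 219.] ext [257. 152.] [405. 286.] imgw 356 408 179 210
scene chunk_a [426. 243.] [569. 309.] ext [539. 290.] [599. 330.] imgw 418 437 236 254
scene chunk_a [404. 231.] [515. 273.] ext [489. 261.] [541. 286.] imgw 403 414 220 234
scene bin [175. 209.] [ 560. -248.] ext [ 432. -345.] [ 671. -157.] imgw 131 217 178 244
scene bin [291. 211.] [528.  16.] ext [489.   0.] [564.  31.] imgw 287 296 204 224
side tin [212. 320.] [515. 327.] ext [424. 205.] [620. 419.] imgw 154 270 265 368
side lid_outer [355. 321.] [307. 240.] ext [240. 165.] [376. 306.] imgw 314 398 290 354
side lid_outer [407. 191.] [ 228. -282.] ext [  88. -452.] [ 371. -141.] imgw 355 461 168 218
side lid_outer [278. 236.] [502.  41.] ext [406. -80.] [606. 136.] imgw 232 320 210 262
side chunk_a [232. 294.] [497. 287.] ext [478. 265.] [517. 308.] imgw 222 245 286 306
side chunk_a [191. 306.] [551. 324.] ext [527. 296.] [575. 351.] imgw 179 203 293 317
side bin [306. 173.] [ 496. -192.] ext [ 408. -346.] [596. -61.] imgw 269 339 152 200
```

View pics/b.png

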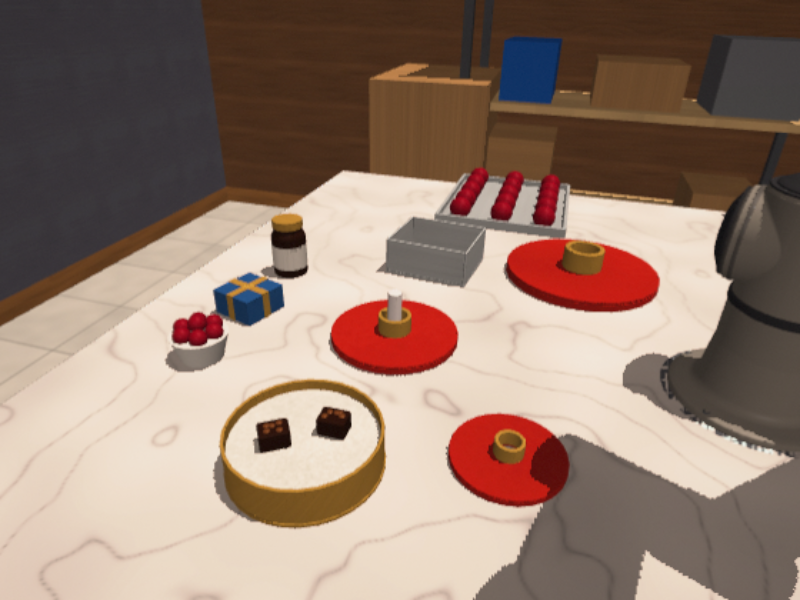

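Scene (native pixels): the red-lid candidates are small (383,192), large (200,162) and middle-sized (294,234). The middle one has the white knob standing through its collar and is about 200 mm across, so it fits the description. The chunks are in the tin at (404,231) and (426,243). The side view agrees. I'll confirm the lid in a crop and move over the tin.

```bash
python3 - <<'E'
import cv2
i=cv2.imread('pics/a.png'); cv2.imwrite('pics/c.png',cv2.resize(i[180:390,200:600],(800,420),interpolation=2))
E
python3 -m jog '[[-40,-9.5,0,0,0,0],[-40,-9.5,0,0,0,0],[-40,-9.5,0,0,0,0],[-40,-9.5,0,0,0,0],[-40,-9.5,0,0,0,0],[-40,-9.5,0,0,0,0],[-40,-9.5,0,0,0,0],[-40,-9.5,0,0,0,0],[-40,-9.5,0,0,0,0],[-40,-9.5,0,0,0,0],[-40,-9.5,0,0,0,0]]' 65
python3 -m jog '[[0,0,0,0,0,-0.145],[0,0,0,0,0,-0.145],[0,0,0,0,0,-0.145],[0,0,0,0,0,-0.145],[0,0,0,0,0,-0.145],[0,0,0,0,0,-0.145],[0,0,0,0,0,0],[0,0,0,0,0,0]]'
```

```text
time: 2.5
tool_pos: [534.1, 293.4, 226.7]
tcp_rot: [3.141, 0.0, 2.884]
contact_force: [0.2, -0.3, 0.5]
grip_width: 60.1
finger_force: 0.0
time: 3.3
tool_pos: [532.6, 294.5, 226.7]
tcp_rot: [3.142, 0.0, -2.533]
contact_force: [-0.4, 0.4, 0.1]
grip_width: 59.5
finger_force: 0.0
```

View pics/c.png

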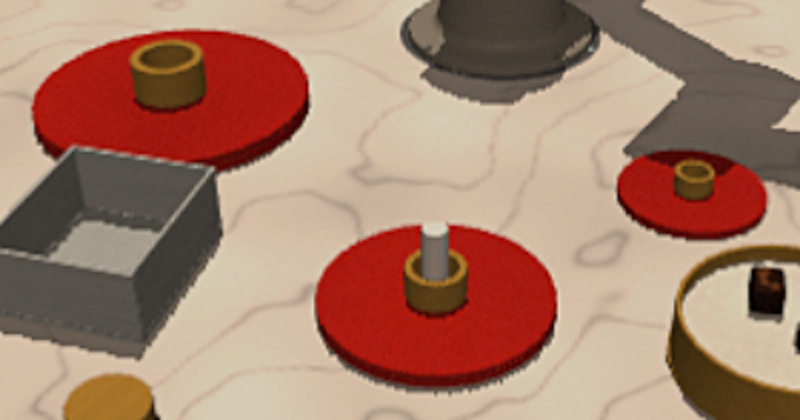

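```bash
python3 - <<'E'
from h import *
o=bot.get_obs(); print(o['tool_pos'],o['tcp_rot'],o['joint_positions'])
im=bot.capture('wrist'); v=im.copy()
for t,z in(('chunk_a',60),('tin',50)):
    for d in bot.outline_of(t,'wrist'):
        c=max(cv2.findContours(d['mask'].astype(np.uint8),0,1)[0],key=len)
        w=px2w('wrist',c.reshape(-1,2).astype(float),z,o)[:,:2].astype(np.float32)
        r=cv2.minAreaRect(w); print(t,d['p'],np.round(d['pixel']),'rect',np.round(r[0],1),np.round(r[1],1),r[2],'circ',cv2.minEnclosingCircle(w))
        cv2.drawContours(v,[c],-1,(0,255,0),1)
save('d.png',cv2.resize(v,(800,600)))
E
```

```text
[532.64957138 294.45916481 226.69124708] [ 3.14151084e+00  5.18588734e-06 -2.53333956e+00] [ 3.79101528e-01  4.97701301e-01  1.27841616e+00  8.25853917e-05
  1.36548873e+00 -1.79996473e+00]
chunk_a 0.97 [285. 211.] rect [556.2 311.3] [38.6 26. ] 35.56693649291992 circ ((556.251220703125, 311.8998718261719), 21.489154815673828)
chunk_a 0.67 [59.  9.] rect [520.5  25.2] [19.  50.6] 35.77698516845703 circ ((514.0254516601562, 20.60109519958496), 25.332189559936523)
tin 0.95 [285. 178.] rect [531.2 295.1] [175.4 176.2] 10.847591400146484 circ ((530.8741455078125, 295.0533142089844), 89.7058334350586)
```

View pics/d.png

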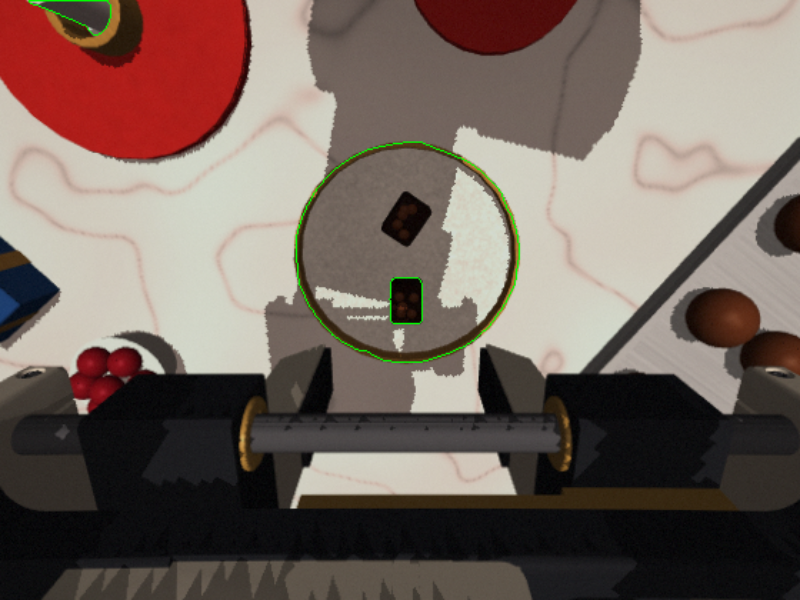

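The crop confirms it: only the middle lid has the white knob in its collar. The wrist view shows chunk 1 at native (285,211), aligned with the tool, and chunk 2 at (285,153), turned about 35°, both inside the tin outline.

```bash
python3 - <<'E'
from h import *
o=bot.get_obs(); im=bot.capture('wrist')
m=(im.max(2)<75).astype(np.uint8); m[:130]=0;m[185:]=0;m[:,:262]=0;m[:,310:]=0
c=max(cv2.findContours(m,0,1)[0],key=cv2.contourArea)
r=cv2.minAreaRect(px2w('wrist',c.reshape(-1,2).astype(float),60,o)[:,:2].astype(np.float32)); print(r)
M=R.from_euler('xyz',o['tcp_rot']).as_matrix()
for p in((555,311),r[0]): print(p, M.T@(np.array([*p,58])-o['tool_pos']))
E
```

```text
((503.16748046875, 274.7913818359375), (35.1876220703125, 26.56171226501465), 1.8058117628097534)
(555, 311) [-27.75980886   0.76033012 168.73028686]
(503.16748046875, 274.7913818359375) [ 35.46735213   0.77392449 168.72405444]
```

```bash
python3 -m jog '[[-14,0.5,10,0,0,0],[-14,0.5,26,0,0,0],[0,0,40,0,0,0],[0,0,40,0,0,0],[0,0,30,0,0,0],[0,0,15,0,0,0],[0,0,12,0,0,0],[0,0,8,0,0,0],[0,0,5,0,0,0],[0,0,0,0,0,0]]'
python3 -m jog '[[0,0,0,0,0,0],[0,0,0,0,0,0],[0,0,0,0,0,0],[0,0,0,0,0,0],[0,0,0,0,0,0]]' 0
python3 - <<'E'
from h import *
o=bot.get_obs()
bot.capture('scene')
for n in ('scene',):
    for d in bot.outline_of('bin',n)[:1]:
        ys,xs=np.nonzero(d['mask']); c=np.c_[xs,ys].astype(float); h=cv2.convexHull(c.astype(np.float32)).reshape(-1,2)
        a=cv2.approxPolyDP(h.reshape(-1,1,2),5,True).reshape(-1,2)
        print(a.tolist()); print(px2w(n,a,70).round(0).tolist()); print(px2w(n,a,0).round(0).tolist())
E
```

```text
time: 4.5
tool_pos: [555.1, 311.4, 40.7]
tcp_rot: [3.142, 0.0, -2.53]
contact_force: [0.5, -0.1, 0.2]
grip_width: 59.8
finger_force: 0.0
time: 5.0
tool_pos: [555.1, 311.4, 41.0]
tcp_rot: [-3.142, 0.0, -2.529]
contact_force: [-0.7, 0.1, 1.0]
grip_width: 25.7
finger_force: 30.0
[[214.0, 186.0], [217.0, 209.0], [190.0, 245.0], [137.0, 234.0], [131.0, 211.0], [165.0, 178.0]]
[[448.0, -193.0, 70.0], [539.0, -155.0, 70.0], [669.0, -170.0, 70.0], [656.0, -295.0, 70.0], [582.0, -347.0, 70.0], [434.0, -329.0, 70.0]]
[[346.0, -235.0, 0.0], [448.0, -192.0, 0.0], [594.0, -209.0, 0.0], [580.0, -350.0, 0.0], [496.0, -408.0, 0.0], [330.0, -388.0, 0.0]]
```

```bash
python3 -m jog '[[0,0,-15,0,0,0],[0,0,-35,0,0,0],[0,0,-40,0,0,0],[0,0,-40,0,0,0],[26,-32.5,0,0,0,0],[26,-32.5,0,0,0,0],[26,-32.5,0,0,0,0],[26,-32.5,0,0,0,0],[26,-32.5,0,0,0,0],[26,-32.5,0,0,0,0],[26,-32.5,0,0,0,0],[26,-32.5,0,0,0,0]]'
python3 -m jog '[[26,-32.5,0,0,0,0],[26,-32.5,0,0,0,0],[26,-32.5,0,0,0,0],[26,-32.5,0,0,0,0],[26,-32.5,0,0,0,0],[26,-32.5,0,0,0,0],[0,0,0,0,0,0],[0,0,0,0,0,0]]'
python3 - <<'E'
from h import *
o=bot.get_obs(); print(o['joint_positions'].round(2) if hasattr(o['joint_positions'],'round') else o['joint_positions'])
im=bot.capture('wrist'); print(w2px('wrist',[[515,-270,70]],o)); v=im.copy()
for d in bot.outline_of('bin','wrist'):
    c=max(cv2.findContours(d['mask'].astype(np.uint8),0,1)[0],key=len)
    print(d['p'],cv2.minAreaRect(px2w('wrist',c.reshape(-1,2).astype(float),70,o)[:,:2].astype(np.float32)))
save('e.png',cv2.resize(v,(800,600)))
E
```

```text
time: 6.3
tool_pos: [534.0, -22.6, 172.0]
tcp_rot: [-3.141, 0.001, -2.529]
contact_force: [0.1, -0.2, 0.1]
grip_width: 25.7
finger_force: 30.0
time: 7.1
tool_pos: [518.3, -270.8, 171.3]
tcp_rot: [-3.142, 0.0, -2.532]
contact_force: [-0.3, 0.2, 0.1]
grip_width: 25.6
finger_force: 30.0
[-0.61  0.5   1.44  0.    1.21 -2.79]
[[286.1384203  201.04271221]]
0.92 ((513.2246704101562, -270.1639404296875), (139.67425537109375, 160.03076171875), 84.72335052490234)
0.45 ((507.9947204589844, -15.053977966308594), (38.168235778808594, 20.616113662719727), 81.08229064941406)
```

View pics/e.png

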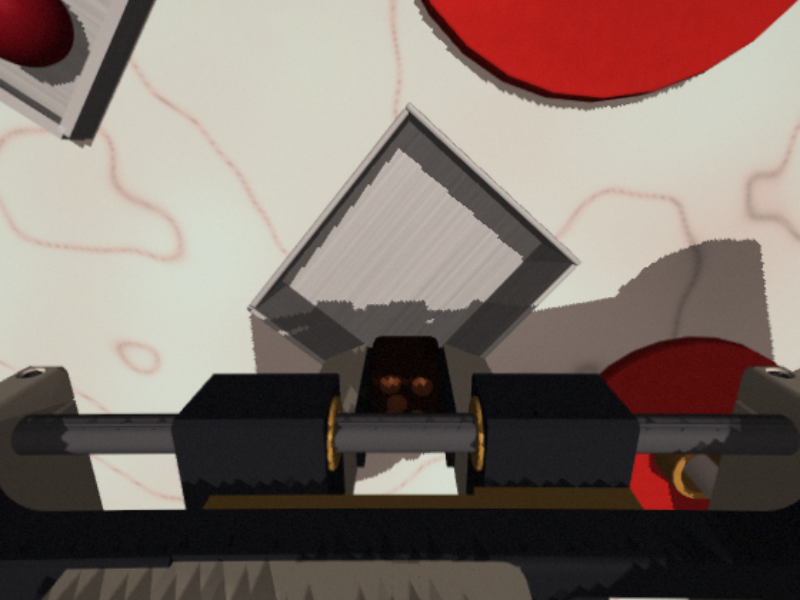

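The bin is well centred at (513,-270) under the held chunk.

```bash
python3 -m jog '[[4,0,20,0,0,0],[0,0,35,0,0,0],[0,0,35,0,0,0],[0,0,18,0,0,0],[0,0,8,0,0,0],[0,0,0,0,0,0]]'
python3 -m jog '[[0,0,0,0,0,0],[0,0,0,0,0,0],[0,0,0,0,0,0],[0,0,-20,0,0,0],[0,0,-48,0,0,0],[0,0,-48,0,0,0],[0,0,0,0,0,0.145],[0,0,0,0,0,0.145],[0,0,0,0,0,0.145],[0,0,0,0,0,0.145]]' 55
python3 -m jog '[[0,42,0,0,0,0],[0,42,0,0,0,0],[0,42,0,0,0,0],[0,42,0,0,0,0],[0,42,0,0,0,0],[0,42,0,0,0,0],[0,42,0,0,0,0],[0,42,0,0,0,0],[0,42,0,0,0,0],[0,42,0,0,0,0],[0,42,0,0,0,0],[0,42,0,0,0,0]]'
python3 -m jog '[[0,42,0,0,0,0],[0,0,0,0,0,0],[0,0,0,0,0,0]]'
```

```text
time: 7.8
tool_pos: [515.3, -271.2, 54.3]
tcp_rot: [3.14, -0.0, -2.528]
contact_force: [0.2, -0.1, 0.6]
grip_width: 25.8
finger_force: 30.0
time: 8.8
tool_pos: [515.4, -272.6, 171.6]
tcp_rot: [-3.141, 0.001, -3.116]
contact_force: [-0.2, -0.6, -0.7]
grip_width: 50.4
finger_force: 0.0
time: 10.0
tool_pos: [499.0, 233.0, 171.6]
tcp_rot: [3.141, 0.002, -3.11]
contact_force: [0.3, -0.4, -0.2]
grip_width: 50.4
finger_force: 0.0
time: 10.3
tool_pos: [497.5, 273.9, 171.0]
tcp_rot: [-3.141, 0.001, -3.107]
contact_force: [-0.5, -0.7, -1.1]
grip_width: 50.5
finger_force: 0.0
```

```bash
python3 - <<'E'
from h import *
o=bot.get_obs(); im=bot.capture('wrist'); v=im.copy()
M=R.from_euler('xyz',o['tcp_rot']).as_matrix()
for d in bot.outline_of('chunk_a','wrist'):
    c=max(cv2.findContours(d['mask'].astype(np.uint8),0,1)[0],key=len)
    r=cv2.minAreaRect(px2w('wrist',c.reshape(-1,2).astype(float),60,o)[:,:2].astype(np.float32)); print(d['p'],np.round(d['pixel']),r,M.T@(np.array([*r[0],40])-o['tool_pos']))
print(w2px('wrist',[[503,275,60]],o))
s=bot.capture('scene'); print([(x['pixel'],x['p']) for x in bot.outline_of('chunk_a','scene')])
save('f.png',cv2.resize(np.hstack([v,s]),(800,300)))
E
```

```text
0.59 [284. 204.] ((501.77838134765625, 275.204345703125), (36.29501724243164, 24.631940841674805), 1.9966102838516235) [ -4.28891347   1.21590636 131.0369396 ]
[[283.72773347 206.09916374]]
[([407.7, 229.4], 0.63)]
```

View pics/f.png

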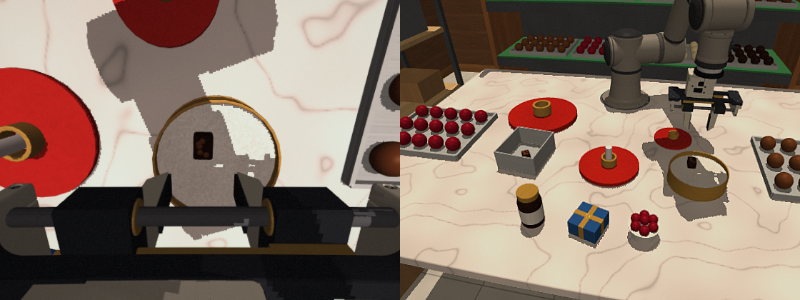

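Chunk 1 lies in the bin and chunk 2 is at (284,204) in the wrist view. Next is the second pick.

```bash
python3 -m jog '[[-4.5,1,20,0,0,0],[0,0,40,0,0,0],[0,0,35,0,0,0],[0,0,18,0,0,0],[0,0,11,0,0,0],[0,0,6,0,0,0],[0,0,0,0,0,0]]'
python3 -m jog '[[0,0,0,0,0,0],[0,0,0,0,0,0],[0,0,0,0,0,0],[0,0,0,0,0,0]]' 0
```

```text
time: 11.2
tool_pos: [502.5, 274.0, 40.8]
tcp_rot: [3.142, 0.0, -3.11]
contact_force: [-0.8, 0.9, 0.7]
grip_width: 50.5
finger_force: 0.0
time: 11.6
tool_pos: [502.5, 274.6, 41.4]
tcp_rot: [3.141, 0.001, -3.109]
contact_force: [-0.1, -0.6, 2.1]
grip_width: 25.6
finger_force: 29.9
```

```bash
python3 -m jog '[[0,0,-15,0,0,0],[0,0,-35,0,0,0],[0,0,-40,0,0,0],[0,0,-40,0,0,0],[0.5,-42,0,0,0,0],[0.5,-42,0,0,0,0],[0.5,-42,0,0,0,0],[0.5,-42,0,0,0,0],[0.5,-42,0,0,0,0],[0.5,-42,0,0,0,0],[0.5,-42,0,0,0,0],[0.5,-42,0,0,0,0]]'
python3 -m jog '[[0.5,-42,0,0,0,0],[0.5,-42,0,0,0,0],[0.5,-42,0,0,0,0],[0.5,-42,0,0,0,0],[0.5,-42,0,0,0,0],[0,0,20,0,0,0],[0,0,35,0,0,0],[0,0,35,0,0,0],[0,0,18,0,0,0],[0,0,7,0,0,0],[0,0,0,0,0,0]]'
```

```text
time: 12.8
tool_pos: [508.8, -63.2, 171.0]
tcp_rot: [-3.142, 0.001, -3.109]
contact_force: [1.3, -0.2, 1.2]
grip_width: 25.8
finger_force: 29.9
time: 13.9
tool_pos: [513.0, -271.3, 55.2]
tcp_rot: [3.141, -0.001, -3.109]
contact_force: [0.3, 0.7, 0.5]
grip_width: 25.6
finger_force: 29.9
```

```bash
python3 -m jog '[[0,0,0,0,0,0],[0,0,0,0,0,0],[0,0,0,0,0,0],[0,0,-20,0,0,0],[0,0,-48,0,0,0],[0,0,-48,0,0,0],[0,0,-48,0,0,0]]' 65
python3 -m jog '[[0,42,0,0,0,0],[0,42,0,0,0,0],[0,42,0,0,0,0],[0,42,0,0,0,0],[0,42,0,0,0,0],[0,42,0,0,0,0],[0,38,0,0,0,0],[0,0,0,0,0,0],[0,0,0,0,0,0]]'
python3 - <<'E'
from h import *
o=bot.get_obs(); im=bot.capture('wrist'); v=im.copy()
for t,z in(('lid_outer',16),('lid_inner',82)):
  for d in bot.outline_of(t,'wrist'):
    c=max(cv2.findContours(d['mask'].astype(np.uint8),0,1)[0],key=len)
    w=px2w('wrist',c.reshape(-1,2).astype(float),z,o)[:,:2].astype(np.float32)
    print(t,d['p'],np.round(d['pixel']),cv2.minEnclosingCircle(w),cv2.fitEllipse(w)); cv2.drawContours(v,[c],-1,(0,255,0),1)
s=bot.capture('scene'); print([(x['pixel'],x['p']) for x in bot.outline_of('chunk_a','scene')])
save('g.png',np.vstack([cv2.resize(v,(800,600))[:400],cv2.resize(s[150:255,100:450],(800,200))]))
E
```

```text
time: 14.6
tool_pos: [513.1, -271.4, 222.2]
tcp_rot: [-3.141, 0.001, -3.109]
contact_force: [0.5, -1.8, -0.8]
grip_width: 59.5
finger_force: 0.0
time: 15.5
tool_pos: [504.0, 18.8, 220.4]
tcp_rot: [-3.141, 0.001, -3.107]
contact_force: [0.2, -0.6, 0.9]
grip_width: 59.4
finger_force: 0.0
lid_outer 0.87 [280. 174.] ((512.4140014648438, 15.085493087768555), 98.90802001953125) ((512.3299560546875, 15.214933395385742), (195.3985137939453, 196.00572204589844), 81.17727661132812)
lid_outer 0.86 [475.  29.] ((313.260009765625, 216.47373962402344), 70.16079711914062) ((341.1573181152344, 215.8484649658203), (71.33885192871094, 148.78872680664062), 1.9224803447723389)
lid_outer 0.57 [28. 20.] ((352.29681396484375, -240.42044067382812), 52.0676155090332) ((347.8679504394531, -249.56240844726562), (39.46437072753906, 95.79527282714844), 21.091861724853516)
lid_inner 0.59 [279. 191.] ((504.4975891113281, 15.024333000183105), 18.792158126831055) ((503.17083740234375, 14.815704345703125), (26.749887466430664, 37.86666488647461), 86.73499298095703)
[([171.2, 210.1], 0.56), ([177.1, 217.5], 0.53)]
```

View pics/g.png

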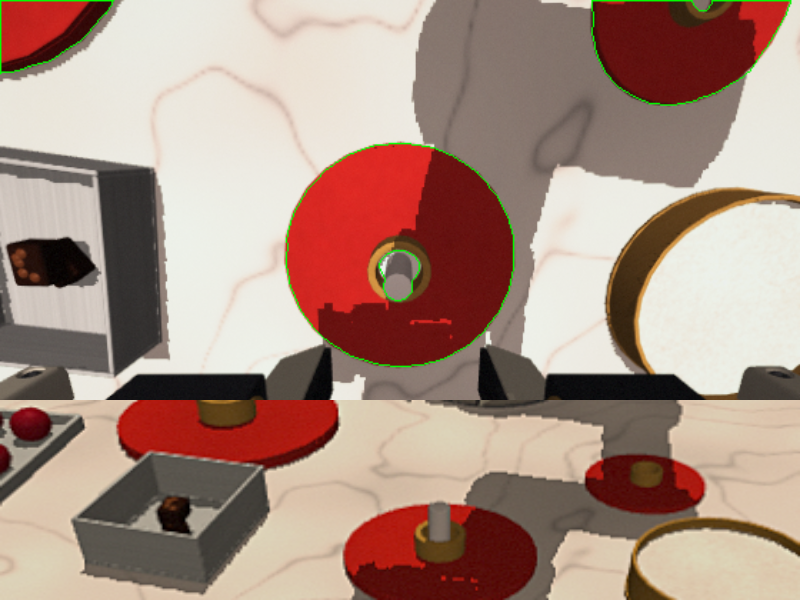

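Both chunks are in the bin. The knob's top disc is at about native (278,200).

```bash
python3 - <<'E'
from h import *
o=bot.get_obs(); p=px2w('wrist',[[278,200],[278,210.5],[267.5,200],[288.5,200]],82,o); print(p)
M=R.from_euler('xyz',o['tcp_rot']).as_matrix(); print(M.T@(p[0]-o['tool_pos']))
E
```

```text
[[511.95548888  12.52510604  82.        ]
 [523.28713665  12.81663906  82.        ]
 [512.2868149    1.80906764  82.        ]
 [511.62433872  23.24274571  82.        ]]
[ -7.70608913  -4.82219042 137.76490741]
```

```bash
python3 -m jog '[[-8,-5,0,0,0,0],[0,0,40,0,0,0],[0,0,40,0,0,0],[0,0,40,0,0,0],[0,0,25,0,0,0],[0,0,15,0,0,0],[0,0,8,0,0,0],[0,0,0,0,0,0]]'
python3 -m jog '[[0,0,0,0,0,0],[0,0,0,0,0,0],[0,0,0,0,0,0],[0,0,0,0,0,0],[0,0,0,0,0,0]]' 0
python3 -m jog '[[0,0,-5,0,0,0],[0,0,-15,0,0,0],[0,0,-20,0,0,0],[0,0,-20,0,0,0],[0,0,-20,0,0,0],[0,0,-20,0,0,0],[0,0,-10,0,0,0],[0,0,0,0,0,0],[0,0,0,0,0,0]]'
```

```text
time: 16.55
tool_pos: [512.0, 13.1, 50.8]
tcp_rot: [3.141, -0.002, -3.11]
contact_force: [0.3, 0.5, -0.2]
grip_width: 59.8
finger_force: 0.0
time: 17.05
tool_pos: [512.3, 13.6, 52.1]
tcp_rot: [-3.142, 0.001, -3.109]
contact_force: [-0.7, 0.5, -0.9]
grip_width: 24.3
finger_force: 0.0
time: 17.95
tool_pos: [511.5, 13.6, 160.9]
tcp_rot: [3.141, -0.001, -3.109]
contact_force: [-0.7, 0.8, -4.7]
grip_width: 21.8
finger_force: 30.0
```

```bash
python3 -m jog '[[-1.8,15,0,0,0,0],[-2.5,25,0,0,0,0],[-3,30,0,0,0,0],[-3,30,0,0,0,0],[-3,30,0,0,0,0],[-3,30,0,0,0,0],[-3,30,0,0,0,0],[-3,30,0,0,0,0],[-2.5,25,0,0,0,0],[-2,20,0,0,0,0],[-1.6,15.6,0,0,0,0],[0,0,0,0,0,0]]'
python3 -m jog '[[0,0,0,0,0,0],[0,0,10,0,0,0],[0,0,15,0,0,0],[0,0,15,0,0,0],[0,0,8,0,0,0],[0,0,0,0,0,0],[0,0,0,0,0,0]]'
python3 - <<'E'
from h import *
o=bot.get_obs(); print(o['tool_pos'],o['contact_force'],o['moment'])
a=bot.capture('side'); s=bot.capture('scene')
save('i.png',np.vstack([cv2.resize(a[180:390,80:430],(800,300*8//5*1)),])) 
save('i.png',np.hstack([cv2.resize(a[190:390,110:330],(440,400)),cv2.resize(s[150:300,350:485],(360,400))]))
E
```

```text
time: 19.15
tool_pos: [530.6, 297.2, 160.6]
tcp_rot: [3.141, -0.001, -3.107]
contact_force: [0.3, -0.4, -5.0]
grip_width: 21.3
finger_force: 30.0
time: 19.85
tool_pos: [531.7, 294.6, 113.9]
tcp_rot: [3.141, 0.0, -3.11]
contact_force: [0.2, -0.4, -4.7]
grip_width: 21.6
finger_force: 30.0
[531.72437126 294.62555348 113.94441968] [ 0.24496883 -0.4212956  -4.68400753] [ 0.0135794   0.04486673 -0.0491716 ]
```

View pics/i.png

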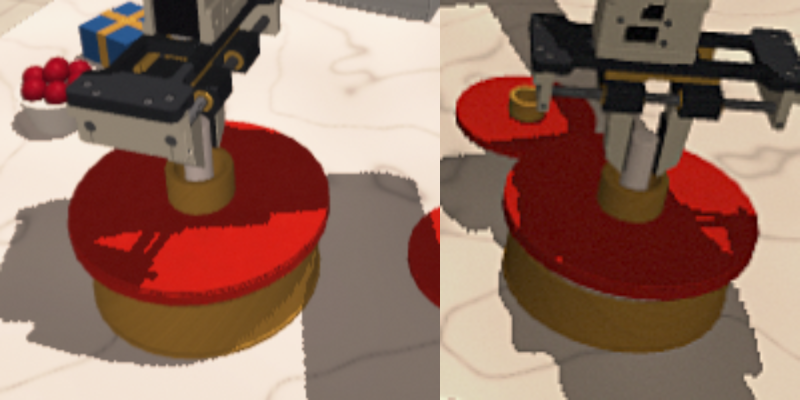

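```bash
cat > tilt.py <<'E'
from h import *
from scipy.optimize import least_squares
def fit(x0,z0):
    obs=[]
    for n in('side','scene'):
        im=bot.capture(n).astype(int); m=((im[...,0]>70)&(im[...,1]<45)&(im[...,2]<45)).astype(np.uint8)
        c0=w2px(n,[[x0[0],x0[1],z0]])[0]; m=cv2.morphologyEx(m,2,np.ones((3,3),np.uint8))
        l=cv2.connectedComponents(m)[1]; best=0;B=None
        for k in range(1,l.max()+1):
            ys,xs=np.nonzero(l==k)
            if len(xs)>best and np.hypot(xs.mean()-c0[0],ys.mean()-c0[1])<40: best=len(xs);B=np.c_[xs,ys]
        obs.append((n,cv2.convexHull(B.astype(np.int32)).reshape(-1,2).astype(float)))
    t=np.linspace(0,2*np.pi,120)
    def pts(p):
        Rm=R.from_euler('xy',p[3:5]).as_matrix()
        d=np.vstack([np.c_[99.5*np.cos(t),99.5*np.sin(t),0*t+z] for z in(-10,4)])
        return d@Rm.T+p[:3]
    def res(p):
        r=[]
        for n,h in obs:
            q=cv2.convexHull(w2px(n,pts(p)).astype(np.float32))
            r+=[cv2.pointPolygonTest(q,(float(a),float(b)),True) for a,b in h]
        return r
    s=least_squares(res,[x0[0],x0[1],z0,0,0],loss='soft_l1',x_scale=[1,1,1,.01,.01],diff_step=1e-3)
    print('xyz',s.x[:3].round(1),'tilt deg about x,y',np.degrees(s.x[3:]).round(2),'rms',np.sqrt(np.mean(np.square(s.fun))).round(2),len(s.fun))
E
python3 -c "
from tilt import *
fit([531,295],72)"
```

```text
xyz [530.9 293.4  74. ] tilt deg about x,y [0.32 0.05] rms 9.91 79
```

```bash
python3 - <<'E'
s=open('tilt.py').read()
a=s.index("        im=bot.cap");b=s.index("        obs.append")
s=s[:a]+"""        bot.capture(n); c0=w2px(n,[[x0[0],x0[1],z0]])[0]
        d=min(bot.outline_of('lid_outer',n),key=lambda d:np.hypot(*(np.array(d['pixel'])-c0)))
        ys,xs=np.nonzero(d['mask']); B=np.c_[xs,ys]; print(n,c0.round(),d['pixel'],len(xs))
"""+s[b:]
s=s.replace("p[3:5])","p[3:5]/100)").replace("[x0[0],x0[1],z0,0,0]","[x0[0],x0[1],z0,.5,.5]").replace(",x_scale=[1,1,1,.01,.01],diff_step=1e-3",",diff_step=[1e-3,1e-3,5e-3,.2,.2]").replace("np.degrees(s.x[3:])","np.degrees(s.x[3:]/100)")
open('tilt.py','w').write(s)
E
python3 -c "
from tilt import *
fit([531,295],72)"
```

```text
side [211. 289.] [213.9, 298.5] 8748
scene [420. 228.] [419.9, 232.9] 4263
xyz [531.1 295.   74.2] tilt deg about x,y [ 0.52 -0.63] rms 0.64 79
```

The fit shows the lid level to within 1° and centred, with its inner origin at z≈62, so it is 20 mm above seat. Lowering gently.

```bash
python3 -m jog '[[0,0,4,0,0,0],[0,0,4,0,0,0],[0,0,3,0,0,0],[0,0,3,0,0,0],[0,0,2,0,0,0],[0,0,0,0,0,0]]'
python3 -m jog '[[0,0,1,0,0,0],[0,0,1,0,0,0],[0,0,0,0,0,0]]'
python3 -m jog '[[0,0,1,0,0,0],[0,0,0,0,0,0]]'
```

```text
time: 20.85
tool_pos: [531.2, 294.9, 97.3]
tcp_rot: [-3.141, -0.001, -3.109]
contact_force: [0.4, -0.6, -4.5]
grip_width: 21.5
finger_force: 30.0
time: 21.15
tool_pos: [531.4, 294.9, 95.7]
tcp_rot: [3.142, -0.0, -3.109]
contact_force: [0.2, -0.1, -4.7]
grip_width: 21.8
finger_force: 30.0
time: 21.35
tool_pos: [531.5, 294.9, 94.7]
tcp_rot: [3.141, 0.0, -3.109]
contact_force: [-0.4, -0.4, -4.6]
grip_width: 21.0
finger_force: 30.0
```

```bash
python3 -m jog '[[0,0,1,0,0,0],[0,0,0,0,0,0]]'
python3 -m jog '[[0,0,0.5,0,0,0],[0,0,0,0,0,0]]'
python3 -m jog '[[0,0,0.5,0,0,0],[0,0,0,0,0,0]]'
```

```text
time: 21.55
tool_pos: [531.5, 295.0, 94.7]
tcp_rot: [3.141, 0.001, -3.109]
contact_force: [-3.0, -1.6, 3.3]
grip_width: 21.3
finger_force: 30.0
time: 21.75
tool_pos: [531.5, 295.0, 94.6]
tcp_rot: [3.141, 0.001, -3.109]
contact_force: [-4.1, -1.6, 7.6]
grip_width: 21.4
finger_force: 30.0
time: 21.95
tool_pos: [531.5, 295.0, 94.6]
tcp_rot: [3.141, 0.001, -3.109]
contact_force: [-5.1, -2.9, 10.4]
grip_width: 21.3
finger_force: 30.0
```

Contact came at the expected seat height (TCP 94.6, inner origin ≈42). Next I ease off, let go and check.

```bash
python3 -m jog '[[0,0,-1.5,0,0,0],[0,0,0,0,0,0]]'
python3 -m jog '[[0,0,0,0,0,0],[0,0,0,0,0,0],[0,0,0,0,0,0],[0,0,0,0,0,0],[0,0,0,0,0,0],[0,0,-15,0,0,0],[0,0,-30,0,0,0],[0,0,-45,0,0,0],[0,0,-45,0,0,0],[0,0,0,0,0,0],[0,0,0,0,0,0]]' 92
python3 - <<'E'
from tilt import *
fit([531,295],55)
o=bot.get_obs(); im=bot.capture('wrist'); v=im.copy(); print(o['tool_pos'])
for d in bot.outline_of('lid_outer','wrist')[:1]:
    c=max(cv2.findContours(d['mask'].astype(np.uint8),0,1)[0],key=len)
    print(d['p'],cv2.fitEllipse(px2w('wrist',c.reshape(-1,2).astype(float),58,o)[:,:2].astype(np.float32)))
for q,z,col in((26,86,(0,255,0)),(11,124,(0,0,255))):
    t=np.linspace(0,6.28,40); p=w2px('wrist',np.c_[531.3+q*np.cos(t),295+q*np.sin(t),0*t+z],o)
    cv2.polylines(v,[p.round().astype(np.int32)],True,col,1)
save('j.png',cv2.resize(v,(800,600)))
E
```

```text
time: 22.15
tool_pos: [531.6, 295.0, 94.7]
tcp_rot: [3.141, 0.001, -3.109]
contact_force: [-2.2, -1.3, 2.1]
grip_width: 21.5
finger_force: 30.0
time: 23.25
tool_pos: [531.8, 295.1, 230.4]
tcp_rot: [3.141, 0.003, -3.109]
contact_force: [-0.6, 0.7, -1.2]
grip_width: 84.3
finger_force: 0.0
side [211. 297.] [209.7, 305.5] 9110
scene [419. 234.] [419.4, 238.0] 4338
xyz [530.6 295.6  54.9] tilt deg about x,y [ 1.15 -0.59] rms 0.66 81
[530.78940687 294.64327219 227.52141494]
0.88 ((369.7428894042969, 233.26904296875), (34.54084777832031, 111.74655151367188), 2.0488052368164062)
```

View pics/j.png

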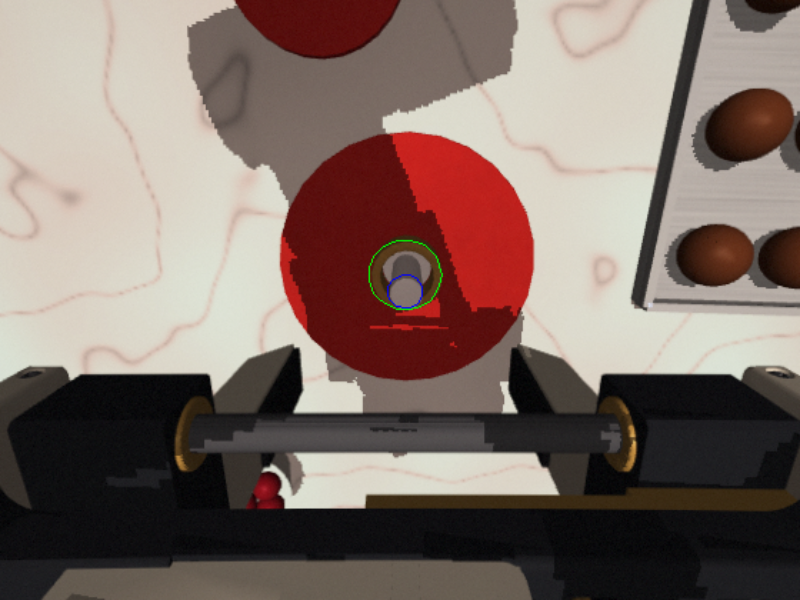

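The predicted collar (green) and knob (blue) rings land on the real ones at (405,272) and (405,292). The lid is seated level at z≈55. Now I take the collar.

```bash
python3 -m jog '[[-0.5,0.3,20,0,0,0],[0,0,40,0,0,0],[0,0,40,0,0,0],[0,0,25,0,0,0],[0,0,15,0,0,0],[0,0,10,0,0,0],[0,0,8,0,0,0],[0,0,5,0,0,0],[0,0,0,0,0,0],[0,0,0,0,0,0]]'
python3 -m jog '[[0,0,0,0,0,0],[0,0,0,0,0,0],[0,0,0,0,0,0],[0,0,0,0,0,0],[0,0,0,0,0,0],[0,0,0,0,0,0],[0,0,0,0,0,0]]' 0
```

```text
time: 24.55
tool_pos: [532.3, 295.4, 66.9]
tcp_rot: [3.141, 0.001, -3.109]
contact_force: [0.9, 0.3, 0.1]
grip_width: 84.6
finger_force: 0.0
time: 25.25
tool_pos: [532.0, 295.3, 66.3]
tcp_rot: [3.141, 0.0, -3.109]
contact_force: [-1.2, 0.2, 1.1]
grip_width: 51.6
finger_force: 30.0
```

Collar gripped at 51.6 mm. I lift straight up, slowly at first.

```bash
python3 -m jog '[[0,0,-3,0,0,0],[0,0,-4,0,0,0],[0,0,-6,0,0,0],[0,0,-8,0,0,0],[0,0,-8,0,0,0],[0,0,0,0,0,0]]'
python3 -m jog '[[0,0,-10,0,0,0],[0,0,-15,0,0,0],[0,0,-18,0,0,0],[0,0,-18,0,0,0],[0,0,-18,0,0,0],[0,0,-18,0,0,0],[0,0,-15,0,0,0],[0,0,-12,0,0,0],[0,0,-5,0,0,0],[0,0,0,0,0,0],[0,0,0,0,0,0],[0,0,0,0,0,0]]'
python3 - <<'E'
from tilt import *
fit([531,295],214)
a=bot.capture('side'); s=bot.capture('scene')
save('k.png',np.hstack([cv2.resize(a[100:390,60:350],(400,400)),cv2.resize(s[100:300,320:520],(400,400))]))
E
```

```text
time: 25.85
tool_pos: [532.8, 295.6, 97.0]
tcp_rot: [3.14, 0.003, -3.109]
contact_force: [-0.2, -0.3, -1.7]
grip_width: 51.4
finger_force: 30.0
time: 27.05
tool_pos: [531.5, 295.1, 223.2]
tcp_rot: [-3.141, -0.002, -3.109]
contact_force: [0.2, -0.4, -2.6]
grip_width: 51.3
finger_force: 30.0
side [204. 209.] [210.7, 219.3] 8689
scene [433. 171.] [433.5, 178.2] 4452
xyz [530.3 295.  211.4] tilt deg about x,y [ 0.41 -0.16] rms 0.57 79
```

View pics/k.png

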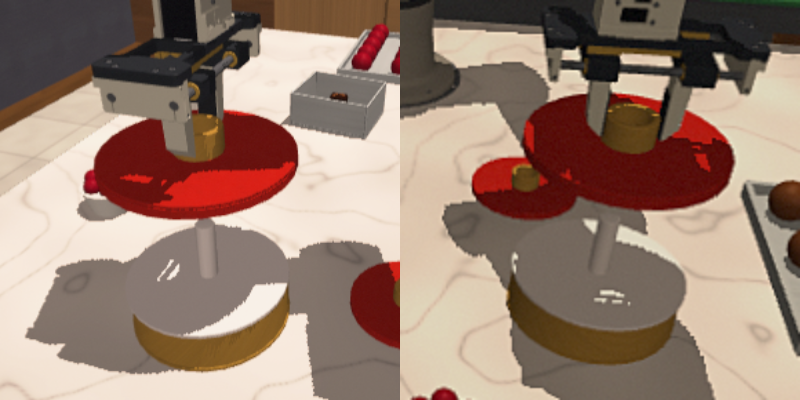

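The red lid is level, about 157 mm above its nested height. The inner lid sits home on the tin and both chunks are in the bin, so I hand it in.

```bash
python3 -m jog '[[0,0,0,0,0,0],[0,0,0,0,0,0]]' && python3 -c "
from plant import bot
print(bot.close_job())"
```

```text
time: 27.55
tool_pos: [531.9, 295.2, 224.2]
tcp_rot: [3.142, -0.0, -3.109]
contact_force: [-0.4, 0.8, -2.3]
grip_width: 51.4
finger_force: 30.0
the job is handed in; nothing more can be done
None
```

The job is done and handed in at 27.6 s: both chunks are in the bin, the inner lid is seated on the tin, and the red outer lid is held level and still about 157 mm above where it sat; no verdict was shown.

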